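Uncover the staining box and load the slide rack

ROBOT

A 6-joint arm with a two-finger parallel gripper is mounted at the origin on a cart in front of the work surface, level with it; the furniture and walls round the work are solid. World frame = base frame: x ahead of the robot, y to its left, z up, the work surface at z = 0. Lengths are in mm, angles in rad, forces in N, time in s.
With the tool pointing down it reaches from about 350 to 875 mm from the base axis. Payload 4.2 kg.
Tool frame: the origin (TCP) lies midway between the tips of the shut fingers; the grasp point (between the pads) lies 19 mm behind it (arm.tcp_to_grasp is the distance from the TCP to the grasp point, in mm); z points along the fingers, y is the line along which they close (so a half turn about z gives the same grasp; the last joint's range is limited). The gripper opens to 85 mm and grips with 20 to 120 N. Pads are 22 mm wide; open, the fingers measure 114 mm over their backs; the gripper's body (76 mm by 85 mm) begins 54 mm behind the grasp point. The pads swing forward as they close: fully open they stand 13 mm farther back than shut.
Start: joints at [-1.041, 0.385, 0.008, 0, -1.194, -0.259], TCP at [167.205, -602.197, 231.312] pointing down, gripper open.
Joint ranges: [-3.14, 3.14], [-1.21, 2.06], [-1.07, 1.41], [-3.16, 2.05], [-2.99, -0.16], [-3.1, 3.1]. Speed limits (rad/s): [2.79, 2.79, 3.14, 3.14, 3.14, 3.14].

INTERFACE

Orientations are given as a unit quaternion [x, y, z, w].
In Python, from bench import arm, imaging, job, models gives the robot as it stands.
- The arm moves only by the tool arm_command, never from a script. Its argument "rows" is a list of rows, each an object with "grip": the opening, from 0 (shut) to 1 (fully open); "linear": the shift along the tool's x, y, z in mm, a list of three; "rot": the turn, a rotation vector about the tool's x, y, z in rad, a list of three. In form: [{"grip": grip, "linear": [tx, ty, tz], "rot": [rx, ry, rz]}, ...]. A call has 1 to 10 rows; each row is the pose to reach, as a shift and turn from the pose commanded when the call began, along the tool's axes at that moment; what a row does not reach only later rows make up. A row lasts 1/8 s, in which the tool goes at most 62.5 mm and 10.7 degrees, less where a joint would pass 70% of its speed; a pose out of reach is approached as far as the arm can. A call with a gripper value outside its range is refused whole. The fingers move at their own pace and stop on an object; the grip force is fixed at half the most. Time passes only in rows, so rows that repeat a pose let the fingers close. It gives the time, the measured TCP pose, the force, the opening and the grip force at its end, in the units of the state.
- arm.read_state(): the state, without advancing time (a new reading comes with each control period).
- imaging.get_image(name): name is "scene" or "top" or "wrist"; returns a dict with "frame" (480x640x3 uint8, red, green, blue), "fx", "fy", "cx", "cy" (pixels), "extrinsics" (4x4, takes a point from world to camera coordinates); the wrist camera has in their place "T_tool_cam" (4x4, takes a point from camera to tool coordinates, whose origin is the TCP and whose axes are the flange's). Camera axes: x right, y down, z forward; pixel columns grow to the right and rows downward; lengths in mm; the calibration is good to about 2 mm. A picture is of the moment at which its call begins: read the wrist's pose just before it. There is no depth.
- job.job_done(): hands the job in; it is judged then, once.
Trained networks look in a picture, given as the dict that the camera call returned (one of the last four; its "shot" number tells which), for a name from the list of things; names that differ only in an ending like _2 or _b are one class to them, and where a whole thing is asked for, a point or a joint stands for the part that bears it (a point fixed in the world has none). Each returns a list of dicts, best first, with "score" (0 to 1); they miss things now and then, are a little off and sometimes report something else, mostly with a low value. They report only what shows in the picture. A call takes as long as a camera call.
- models.spot_in(picture, query): "rect" ([left, top, right, bottom] in pixels, round what is visible of it).
- models.tip_of(picture, query): "pixel" ([column, row] in pixels: a listed point, or the origin of a listed thing).
The state is a dict: "clock": time; "joints": joint angles; "joint_vel": joint speeds; "joint_efforts": joint torques, N m; "position": TCP position; "ee_rot": TCP orientation; "contact_force": force on the tool from outside, world axes, zero at the start; "wrist_torque": the same for the moment, N m; "gripper_width": finger opening in mm; "grasp_force": force on a finger pad.
Only numpy, scipy, OpenCV 4.12 (cv2) and the standard library are available. Lean on these libraries where they do the work, as an engineer would, in place of code of your own. Each camera call takes 0.05 s, during which the arm holds its last target. There are 200 camera calls.

TASK

Lift the white lid off the black staining box by its knob and set it down gently, knob up, in the middle of the blue drip mat. Then take the slide rack by its red grip and stand it upright on the floor of the open box. Do not drop or tip the lid or the rack, and leave the violet glass jar behind the rack where it is.

Things in the scene. Friction and masses are not known exactly. Their poses are not given: they have to be found in the camera images.
- box_mouth (a point): Centre of the mouth of the black moulded staining box, level with its rim, 69 mm above the bench. Box: 120 mm along its x, 182 mm along its y, 69 mm high, fixed to the bench, walls sloping inwards a little; the flat inner floor (about 90 x 140 mm) lies 63 mm below the rim. z up. The lid covers it at the start.
- lid_knob (a point): Centre of the round blue knob of the white lid, half-way up the knob, which is upright, about 26 mm thick and 38 mm high; the plate's upper face lies 19 mm below this point. x, y along the lid's short and long sides; z out of the top of the knob. At the start it is 25 mm above the box rim; with the lid lying on a flat surface, 30 mm above that surface.
- mat_top (a point): Centre of the upper face of the thin blue drip mat with a white border line, 150 mm along x, 212 mm along y, 3 mm thick, fixed to the bench. The box and the mat may change places, left and right.
- rack_grip (a point): Centre of the red grip (44 mm along the rack's x, 12 mm wide, 14 mm high) of the steel slide rack's wire handle, 93 mm above the rack's flat foot. The rack is 84 mm along x, 46 mm along y, 34 mm high; z up. It stands loose between box and mat, and fits in the box only with its x axis roughly along the box's y axis, either way round.
- box_lid: The loose white lid: plate 126 mm along x, 188 mm along y, 6 mm thick, about 0.2 kg. It lies on the rim of the box and lifts straight up; low ribs under it reach 5 mm into the mouth with several mm of play. Origin: centre of its underside at the foot of the ribs, 30 mm below the knob's centre.
- slide_rack: The slide rack: a steel wire frame full of glass slides, with a wire upright at each x end that carries the handle, about 0.16 kg. Origin: centre of its foot, 93 mm below the grip's centre.
- stain_jar: Square glass jar with violet contents and a cream lid, 63 x 63 x 102 mm, behind the rack; origin at the centre of its underside. A bystander. To its right stands a microscope, a fixed bystander, whose eyepieces lean towards the robot, their tips near x = 0.65, y = -0.03, 0.29 to 0.34 m above the bench: keep arm and gripper in front of them.

How it is judged (in metres and radians):
On the way:
1. the lid lies flat, knob up, in the middle of the drip mat, let go, while the rack is not yet in the box (horizontal distance between lid_knob and mat_top below 0.045 m and z of lid_knob in the frame of mat_top between 0.024 and 0.036 m and angle between lid_knob's own z axis and vertical below 0.08 rad and contact force between box_lid and the fingers below 0.05 N and linear speed of box_lid below 0.02 m/s and horizontal distance between rack_grip and box_mouth above 0.12 m), for 0.2 s.
At the end, for the whole second after the job is handed in: The lid lies flat and still on the drip mat, knob up, its centre within 45 mm of the mat's centre; the rack stands upright and still on the floor of the box, its grip within 35 mm (box x) and 50 mm (box y) of the mouth's centre (horizontal distance between lid_knob and mat_top below 0.045 m and z of lid_knob in the frame of mat_top between 0.024 and 0.036 m and angle between lid_knob's own z axis and vertical below 0.08 rad and contact force between box_lid and the fingers below 0.05 N and linear speed of each of box_lid, slide_rack below 0.02 m/s and x of rack_grip in the frame of box_mouth between -0.035 and 0.035 m and y of rack_grip in the frame of box_mouth between -0.05 and 0.05 m and z of rack_grip in the frame of box_mouth between 0.022 and 0.037 m and angle between rack_grip's own z axis and vertical below 0.12 rad); the robot touches nothing.
It fails at once if the lid is tipped by more than about 45 degrees (angle between lid_knob's own z axis and vertical above 0.8 rad).
It fails at once if the rack is tipped by more than about 45 degrees (angle between rack_grip's own z axis and vertical above 0.8 rad).
It fails at once if the lid is dropped from more than about 2 cm (linear speed of box_lid above 0.6 m/s and contact force between box_lid and the fingers below 0.05 N).
It fails at once if the rack is dropped from more than about 2 cm (linear speed of slide_rack above 0.6 m/s and contact force between slide_rack and the fingers below 0.05 N).
It fails at once if the glass jar is shifted by more than 3 cm or tipped (distance of stain_jar from where it was at the start of the episode above 0.03 m or angle between stain_jar's own z axis and vertical above 0.3 rad).
It also fails if it takes over 64 s, if anything falls off the work surface, if the arm or the gripper's body presses on something with over 40 N, if the wrist force passes 120 N, or if a joint passes its speed limit or range.

## Working session

There is one attempt and no reset: what is moved stays moved. The work goes in short steps, Python scripts to look and compute and a tool call to move; the robot and the scene stay as the last step left them, time stands still between calls to the robot, and variables do not carry over. Pictures are saved under pics/ and viewed, at most 13 in all, crops included, and the job is handed in when it is done.

Besides the shell and the picture viewer there is one more tool, called as name(argument=value, ...), one argument or row to a line, values as JSON. arm_command: Moves the arm, as the interface text tells. Its arguments: {"type":"object","properties":{"rows":{"type":"array"}},"required":["rows"]}

```bash
ls; mkdir -p pics
cat > h.py <<'E'
import numpy as np, cv2
from scipy.spatial.transform import Rotation as R
from bench import arm, imaging, job, models
def shot(n):
    s=arm.read_state(); p=imaging.get_image(n)
    K=np.array([[p['fx'],0,p['cx']],[0,p['fy'],p['cy']],[0,0,1]])
    if n=='wrist':
        T=np.eye(4);T[:3,:3]=R.from_quat(s['ee_rot']).as_matrix();T[:3,3]=s['position']
        E=np.linalg.inv(T@np.array(p['T_tool_cam']))
    else: E=np.array(p['extrinsics'])
    return p,K@E[:3],s
def save(p,f): cv2.imwrite('pics/'+f,p['frame'][:,:,::-1])
def tri(Ps,px):
    A=[];
    for P,u in zip(Ps,px): A+= [u[0]*P[2]-P[0],u[1]*P[2]-P[1]]
    A=np.array(A);A/=np.linalg.norm(A[:,:3],axis=1)[:,None]
    X=np.linalg.lstsq(A[:,:3],-A[:,3],rcond=None)[0]
    return X
def proj(P,X):
    q=P@np.append(X,1);return q[:2]/q[2]
def atz(P,u,z):
    A=np.array([u[0]*P[2]-P[0],u[1]*P[2]-P[1]])
    xy=np.linalg.solve(A[:,:2],-A[:,3]-A[:,2]*z);return np.append(xy,z)
E
cat > look.py <<'E'
from h import *
N=['lid_knob','mat_top','rack_grip','stain_jar','box_mouth','slide_rack','box_lid']
v={}
for c in ['scene','top']:
    p,P,s=shot(c);save(p,c+'0.png')
    v[c]=(P,{n:models.tip_of(p,n)[:2] for n in N})
print(s['position'],s['ee_rot'])
for n in N:
    a,b=[v[c][1][n] for c in v];print(n,a,b)
    if a and b:
        Ps=[v[c][0] for c in v];px=[a[0]['pixel'],b[0]['pixel']];X=tri(Ps,px);print('  ',X.round(1),[np.round(proj(P,X)-u,1) for P,u in zip(Ps,px)])
E
python3 look.py
```

```text
pics
[ 167.19049271 -602.12851084  231.17522141] [-1.34985882e-01  9.90847513e-01  1.28607255e-04 -2.30785643e-05]
lid_knob [{'pixel': [383.7, 192.1], 'score': 0.72}, {'pixel': [273.9, 248.4], 'score': 0.35}] [{'pixel': [431.0, 273.8], 'score': 0.89}]
   [507.8 -98.8  78.6] [array([-0.6, -0. ]), array([0.3, 0.6])]
mat_top [{'pixel': [295.6, 336.4], 'score': 0.88}] [{'pixel': [233.7, 281.3], 'score': 0.61}]
   [485.1 304.8   7.5] [array([-0.8, -0.1]), array([0.4, 0.7])]
rack_grip [{'pixel': [347.8, 240.6], 'score': 0.95}] [{'pixel': [328.2, 281.2], 'score': 0.94}]
   [487.1 105.3  94.3] [array([-0.8, -0. ]), array([0.3, 0.7])]
stain_jar [{'pixel': [274.6, 247.4], 'score': 0.8}] [{'pixel': [324.3, 202.9], 'score': 0.79}]
   [660.5 118.7   7.6] [array([0.8, 0.1]), array([-0.4, -0.7])]
box_mouth [{'pixel': [345.2, 243.7], 'score': 0.35}] []
slide_rack [{'pixel': [346.1, 273.0], 'score': 0.96}] [{'pixel': [325.0, 281.0], 'score': 0.62}]
   [488.9 110.7   7.6] [array([-1.7, -0.1]), array([0.7, 1.5])]
box_lid [{'pixel': [381.3, 199.5], 'score': 0.67}] [{'pixel': [426.0, 275.4], 'score': 0.93}]
   [506.8 -90.7  63.1] [array([0.2, 0. ]), array([-0.1, -0.2])]
```

View pics/scene0.png

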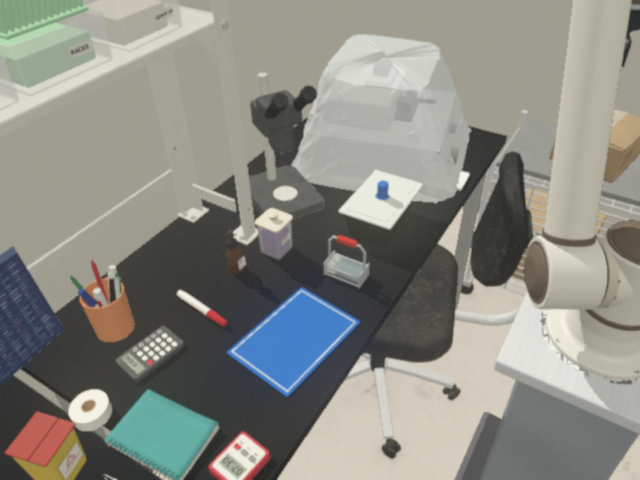

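View pics/top0.png

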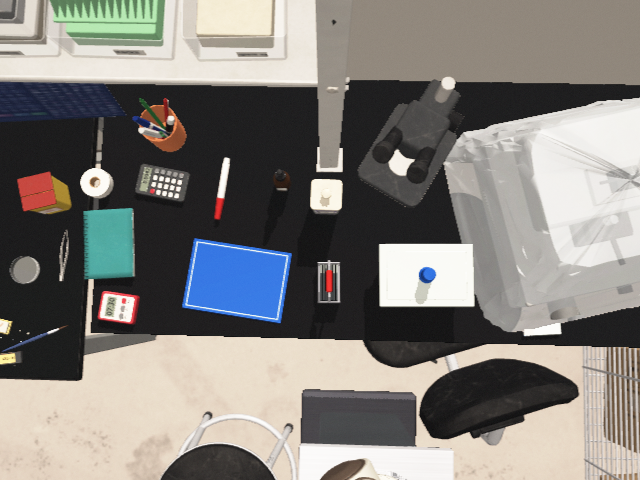

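The scene view shows the white lid with blue knob at (383,190), the rack with red grip at (347,241) and the mat at (296,337). In the top view the box is on the right (428,274), the grip vertical at (329,281), and the mat on the left, turned about 8° clockwise. I'll approach in front of the covered microscope.

arm_command(
  rows=[
    {"grip": 1,"linear": [-160,228,-30],"rot": [0,0,0]},
    {"grip": 1,"linear": [-160,228,-30],"rot": [0,0,0]},
    {"grip": 1,"linear": [-160,228,-30],"rot": [0,0,0]},
    {"grip": 1,"linear": [-160,228,-30],"rot": [0,0,0]},
    {"grip": 1,"linear": [-160,228,-30],"rot": [0,0,0.1]},
    {"grip": 1,"linear": [-359,423,-30],"rot": [0,0,0.27]},
    {"grip": 1,"linear": [-359,423,-30],"rot": [0,0,0.27]},
    {"grip": 1,"linear": [-359,423,-30],"rot": [0,0,0.27]},
    {"grip": 1,"linear": [-359,423,-30],"rot": [0,0,0.27]},
    {"grip": 1,"linear": [-359,423,-30],"rot": [0,0,0.27]},
  ],
)

```text
clock: 2.05
position: [400.9, -96.3, 261.8]
ee_rot: [-0.002, 1.0, 0.0, 0.001]
contact_force: [-0.3, -0.7, 0.2]
gripper_width: 85.6
grasp_force: 0.0
```

```bash
cat > w.py <<'E'
from h import *
import sys,pickle
k=sys.argv[1]; p,P,s=shot('wrist'); save(p,f'w{k}.png'); print(s['position'].__repr__(),np.round(p['T_tool_cam'],3).tolist())
d={n:models.tip_of(p,n)[:1] for n in sys.argv[2:]}
for n in d: print(n,d[n],[models.spot_in(p,n)[:1]])
pickle.dump((P,d),open(f'w{k}.pkl','wb'))
E
python3 w.py 1 lid_knob box_lid rack_grip
```

```text
array([400.93292543, -96.26840319, 261.80079011]) [[-0.001, -0.958, -0.288, 73.599], [1.0, -0.001, -0.001, 0.947], [0.001, -0.288, 0.958, -140.743], [0.0, 0.0, 0.0, 1.0]]
lid_knob [{'pixel': [319.4, 328.4], 'score': 0.77}] [[{'rect': [221.1, 258.0, 411.4, 371.6], 'score': 0.88}]]
box_lid [{'pixel': [314.5, 312.7], 'score': 0.82}] [[{'rect': [220.0, 260.0, 414.1, 369.1], 'score': 0.78}]]
rack_grip [{'pixel': [519.4, 311.7], 'score': 0.87}] [[{'rect': [455.7, 242.5, 532.0, 344.9], 'score': 0.63}]]
```

View pics/w1.png

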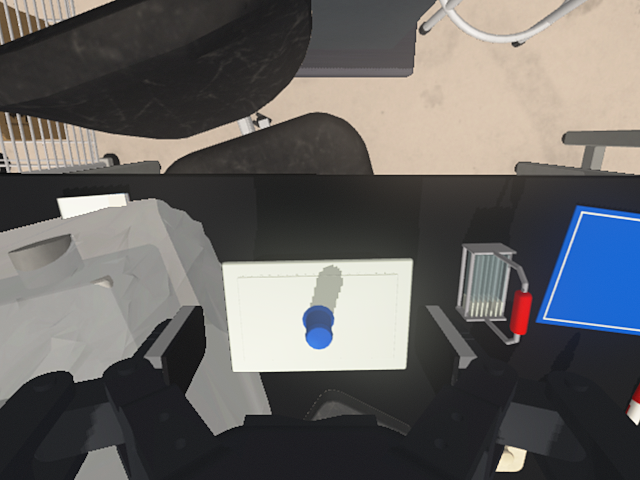

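The wrist view shows the knob at (318,330), lid corners (222,262)-(413,370), the grip at (521,313) and the mat at right. I'll triangulate the knob and grip from all three views.

Run:
```python
from h import *
import pickle
P,d=pickle.load(open('w1.pkl','rb'))
D={};Q={}
for c in ['scene','top']:
    p,Q[c],_=shot(c); D[c]={n:[x['pixel'] for x in models.tip_of(p,n)[:1]] for n in ['lid_knob','rack_grip']}
for n in ['lid_knob','rack_grip']:
    Ps=[P];u=[d[n][0]['pixel']]
    for c in D:
        if D[c][n]: Ps.append(Q[c]);u.append(D[c][n][0])
    X=tri(Ps,u);print(n,X.round(1),[np.round(proj(A,X)-b,1) for A,b in zip(Ps,u)],'w+top',tri([Ps[0],Ps[-1]],[u[0],u[-1]]).round(1))
print(atz(P,[319,328.4],94),atz(P,[519.4,311.7],94))
for c in [[222,262],[413,260],[408,371],[232,372]]: print(atz(P,c,75).round(0))
```

```text
lid_knob [506.6 -87.   93.4] [array([-0.9,  0.6]), array([0.1, 0.1]), array([-0.4,  0.2])] w+top [506.7 -87.   92.8]
rack_grip [490.8 104.9  88.6] [array([-3.2,  0.7]), array([-0.4, -0.7]), array([-1.4,  1.1])] w+top [490.6 103.8  92.2]
[505.56963919 -86.5111107   94.        ] [487.18237078 104.41049835  94.        ]
[ 444. -181.   75.]
[442.   4.  75.]
[568.  10.  75.]
[ 569. -179.   75.]
```

arm_command(
  rows=[
    {"grip": 1,"linear": [-105,9,0],"rot": [0,0,0]},
    {"grip": 1,"linear": [-105,9,30],"rot": [0,0,0]},
    {"grip": 1,"linear": [-105,9,110],"rot": [0,0,0]},
    {"grip": 1,"linear": [-105,9,110],"rot": [0,0,0]},
    {"grip": 1,"linear": [-105,9,110],"rot": [0,0,0]},
  ],
)

```text
clock: 3.32
position: [504.0, -89.8, 149.7]
ee_rot: [-0.0, 1.0, -0.0, -0.002]
contact_force: [0.4, -0.2, 0.1]
gripper_width: 85.2
grasp_force: 0.0
```

```bash
python3 w.py 2 lid_knob
python3 - <<'E'
from h import *
import pickle
P,d=pickle.load(open('w2.pkl','rb'));P1,e=pickle.load(open('w1.pkl','rb'))
u=d['lid_knob'][0]['pixel'];print(atz(P,u,94).round(1),tri([P1,P],[e['lid_knob'][0]['pixel'],u]).round(1),arm.read_state()['position'].round(1))
E
```

```text
array([504.04913429, -89.8412875 , 149.66831134]) [[-0.001, -0.958, -0.288, 73.591], [1.0, -0.001, -0.001, 0.948], [0.001, -0.288, 0.958, -140.742], [0.0, 0.0, 0.0, 1.0]]
lid_knob [{'pixel': [313.2, 269.9], 'score': 0.88}] [[{'rect': [156.9, 154.3, 466.1, 348.5], 'score': 0.59}]]
[505.  -87.2  94. ] [503.7 -86.7  97.4] [506.  -89.6 152.8]
```

View pics/w2.png

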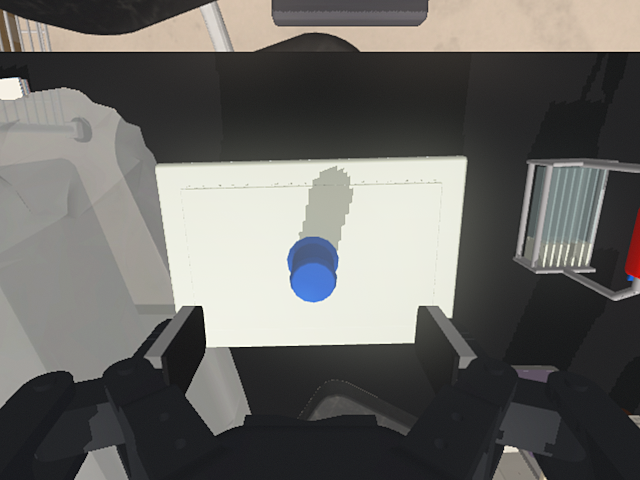

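The close view shows the knob at (313,270), almost midway between the fingers (204 and 417). I'll go down and close.

arm_command(
  rows=[
    {"grip": 1,"linear": [0,2,30],"rot": [0,0,0]},
    {"grip": 1,"linear": [0,2,60],"rot": [0,0,0]},
    {"grip": 1,"linear": [0,2,68],"rot": [0,0,0]},
    {"grip": 1,"linear": [0,2,68],"rot": [0,0,0]},
    {"grip": 1,"linear": [0,2,68],"rot": [0,0,0]},
  ],
)

```text
clock: 4.1
position: [506.1, -87.4, 84.8]
ee_rot: [-0.001, 1.0, 0.0, 0.002]
contact_force: [0.7, 0.3, 0.3]
gripper_width: 85.4
grasp_force: 0.0
```

arm_command(
  rows=[
    {"grip": 0.6,"linear": [0,0,0],"rot": [0,0,0]},
    {"grip": 0.3,"linear": [0,0,0],"rot": [0,0,0]},
    {"grip": 0,"linear": [0,0,0],"rot": [0,0,0]},
    {"grip": 0,"linear": [0,0,0],"rot": [0,0,0]},
    {"grip": 0,"linear": [0,0,0],"rot": [0,0,0]},
    {"grip": 0,"linear": [0,0,0],"rot": [0,0,0]},
    {"grip": 0,"linear": [0,0,0],"rot": [0,0,0]},
  ],
)

```text
clock: 4.97
position: [505.2, -87.5, 83.7]
ee_rot: [-0.0, 1.0, -0.0, 0.0]
contact_force: [-1.3, 0.8, 5.9]
gripper_width: 24.6
grasp_force: 58.7
```

arm_command(
  rows=[
    {"grip": 0,"linear": [0,0,-8],"rot": [0,0,0]},
    {"grip": 0,"linear": [0,0,-20],"rot": [0,0,0]},
    {"grip": 0,"linear": [0,0,-40],"rot": [0,0,0]},
    {"grip": 0,"linear": [0,0,-65],"rot": [0,0,0]},
    {"grip": 0,"linear": [0,0,-90],"rot": [0,0,0]},
    {"grip": 0,"linear": [0,0,-110],"rot": [0,0,0]},
    {"grip": 0,"linear": [0,0,-120],"rot": [0,0,0]},
    {"grip": 0,"linear": [0,0,-120],"rot": [0,0,0]},
  ],
)

```text
clock: 5.98
position: [505.0, -87.4, 203.8]
ee_rot: [-0.0, 1.0, 0.0, 0.001]
contact_force: [-0.2, 0.4, -2.2]
gripper_width: 24.3
grasp_force: 58.9
```

Run:
```python
from h import *
D={}
for c in ['top','scene']:
    p,P,s=shot(c); save(p,c+'1.png'); D[c]=(P,{n:models.tip_of(p,n)[:1] for n in ['mat_top','rack_grip','box_mouth','lid_knob','slide_rack']})
for n in D['top'][1]:
    a,b=[D[c][1][n] for c in D]
    if n=='mat_top':
        print(a,b)
    if a and b: print(n,tri([D[c][0] for c in D],[a[0]['pixel'],b[0]['pixel']]).round(1))
P=D['top'][0]; t=cv2.imread('pics/top1.png')
hsv=cv2.cvtColor(t,cv2.COLOR_BGR2HSV); m=cv2.inRange(hsv,(100,120,80),(120,255,255))
cs=cv2.findContours(m,0,2)[0];c=max(cs,key=cv2.contourArea);print(c.reshape(-1,2).min(0),c.reshape(-1,2).max(0))
bx=cv2.boxPoints(cv2.minAreaRect(c));W=np.array([atz(P,b,3) for b in bx]);print(W.round(0),W.mean(0))
s=cv2.imread('pics/scene1.png');m=cv2.inRange(cv2.cvtColor(s,cv2.COLOR_BGR2HSV),(100,120,80),(120,255,255))
c=max(cv2.findContours(m,0,2)[0],key=cv2.contourArea);q=cv2.approxPolyDP(c,8,True).reshape(-1,2);print(q)
W=np.array([atz(D['scene'][0],b,3) for b in q]);print(W.round(0),W.mean(0))
print(s.shape,arm.read_state()['position'])
```

```text
[{'pixel': [238.2, 280.4], 'score': 0.74}] [{'pixel': [292.2, 336.8], 'score': 0.9}]
mat_top [491.6 299.4  -4.1]
[182 238] [291 322]
[[429. 416.   3.]
 [580. 399.   3.]
 [551. 185.   3.]
 [401. 204.   3.]] [490.16594803 300.75183953   3.        ]
[[303 287]
 [226 352]
 [285 396]
 [359 323]]
[[544. 186.   3.]
 [576. 397.   3.]
 [430. 417.   3.]
 [399. 212.   3.]] [487.28983804 302.96449688   3.        ]
(480, 640, 3) [504.94427489 -87.50420864 203.20376423]
```

View pics/scene1.png

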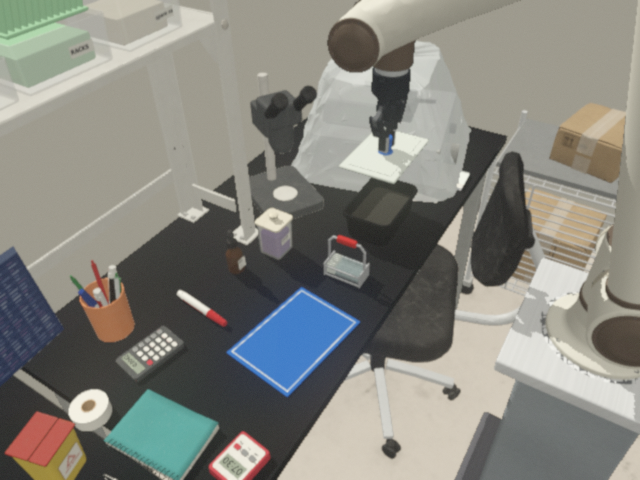

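The lid hangs level from the gripper, and the box below it is open. The mat centre is about (489, 302), yaw about −7.5°. I'll carry the lid over.

arm_command(
  rows=[
    {"grip": 0,"linear": [1,20,0],"rot": [0,0,0.01]},
    {"grip": 0,"linear": [3,65,0],"rot": [0,0,0.02]},
    {"grip": 0,"linear": [5,110,0],"rot": [0,0,0.04]},
    {"grip": 0,"linear": [7,160,0],"rot": [0,0,0.06]},
    {"grip": 0,"linear": [9,210,0],"rot": [0,0,0.08]},
    {"grip": 0,"linear": [11,260,0],"rot": [0,0,0.1]},
    {"grip": 0,"linear": [13,310,0],"rot": [0,0,0.12]},
    {"grip": 0,"linear": [15,355,0],"rot": [0,0,0.13]},
    {"grip": 0,"linear": [16,380,0],"rot": [0,0,0.13]},
    {"grip": 0,"linear": [16,389,0],"rot": [0,0,0.13]},
  ],
)

```text
clock: 7.82
position: [488.4, 302.4, 203.0]
ee_rot: [0.064, 0.998, -0.0, -0.0]
contact_force: [1.3, -0.1, -1.8]
gripper_width: 24.3
grasp_force: 59.1
```

arm_command(
  rows=[
    {"grip": 0,"linear": [0,0,20],"rot": [0,0,0]},
    {"grip": 0,"linear": [0,0,45],"rot": [0,0,0]},
    {"grip": 0,"linear": [0,0,75],"rot": [0,0,0]},
    {"grip": 0,"linear": [0,0,105],"rot": [0,0,0]},
    {"grip": 0,"linear": [0,0,130],"rot": [0,0,0]},
    {"grip": 0,"linear": [0,0,150],"rot": [0,0,0]},
    {"grip": 0,"linear": [0,0,160],"rot": [0,0,0]},
    {"grip": 0,"linear": [0,0,160],"rot": [0,0,0]},
  ],
)

```text
clock: 8.82
position: [488.7, 300.7, 43.0]
ee_rot: [0.065, 0.998, -0.001, -0.0]
contact_force: [-0.5, 0.0, -1.8]
gripper_width: 24.4
grasp_force: 59.1
```

Run:
```python
from h import *
p,P,s=shot('wrist'); save(p,'w3.png'); print(s['position'].round(1),s['contact_force'].round(1))
```

```text
[488.7 300.7  43. ] [-0.5  0.  -1.8]
```

View pics/w3.png

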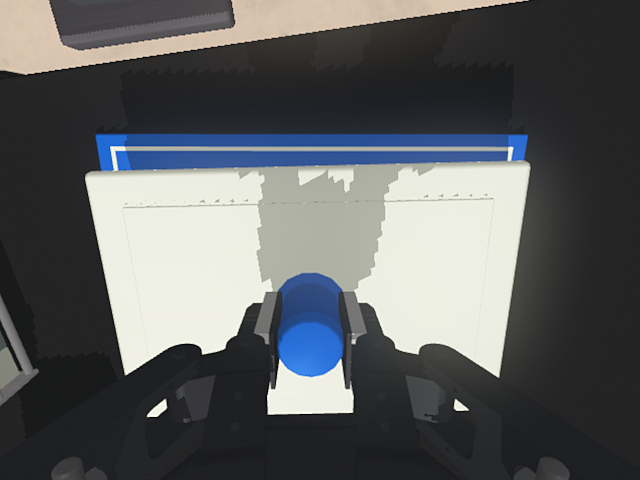

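The lid is about 20 mm above the mat, aligned with it and centred. I'll lower it slowly the rest of the way.

arm_command(
  rows=[
    {"grip": 0,"linear": [0,0,6],"rot": [0,0,0]},
    {"grip": 0,"linear": [0,0,12],"rot": [0,0,0]},
    {"grip": 0,"linear": [0,0,16],"rot": [0,0,0]},
    {"grip": 0,"linear": [0,0,18],"rot": [0,0,0]},
    {"grip": 0,"linear": [0,0,19],"rot": [0,0,0]},
    {"grip": 0,"linear": [0,0,19],"rot": [0,0,0]},
  ],
)

```text
clock: 9.62
position: [488.7, 301.5, 24.3]
ee_rot: [0.065, 0.998, 0.0, 0.0]
contact_force: [-0.4, 0.5, -1.2]
gripper_width: 24.4
grasp_force: 59.1
```

arm_command(
  rows=[
    {"grip": 0,"linear": [0,0,1],"rot": [0,0,0]},
    {"grip": 0,"linear": [0,0,2],"rot": [0,0,0]},
    {"grip": 0,"linear": [0,0,2],"rot": [0,0,0]},
  ],
)

```text
clock: 10.0
position: [488.7, 301.6, 22.8]
ee_rot: [0.064, 0.998, 0.0, 0.0]
contact_force: [-0.8, 0.5, 2.1]
gripper_width: 24.2
grasp_force: 59.5
```

arm_command(
  rows=[
    {"grip": 0.4,"linear": [0,0,0],"rot": [0,0,0]},
    {"grip": 0.7,"linear": [0,0,0],"rot": [0,0,0]},
    {"grip": 1,"linear": [0,0,0],"rot": [0,0,0]},
    {"grip": 1,"linear": [0,0,0],"rot": [0,0,0]},
    {"grip": 1,"linear": [0,0,0],"rot": [0,0,0]},
    {"grip": 1,"linear": [0,0,-40],"rot": [0,0,0]},
    {"grip": 1,"linear": [0,0,-100],"rot": [0,0,0]},
    {"grip": 1,"linear": [0,0,-160],"rot": [0,0,0]},
    {"grip": 1,"linear": [0,0,-200],"rot": [0,0,0]},
    {"grip": 1,"linear": [0,0,-200],"rot": [0,0,0]},
  ],
)

```text
clock: 11.25
position: [490.1, 302.7, 226.7]
ee_rot: [0.064, 0.998, 0.003, 0.003]
contact_force: [-0.7, -0.1, -1.2]
gripper_width: 85.2
grasp_force: 0.0
```

arm_command(
  rows=[
    {"grip": 1,"linear": [14,-201,27],"rot": [0,0,-0.13]},
    {"grip": 1,"linear": [14,-201,27],"rot": [0,0,-0.13]},
    {"grip": 1,"linear": [14,-201,27],"rot": [0,0,-0.13]},
    {"grip": 1,"linear": [14,-201,27],"rot": [0,0,-0.13]},
    {"grip": 1,"linear": [14,-201,27],"rot": [0,0,-0.13]},
    {"grip": 1,"linear": [14,-201,27],"rot": [0,0,-0.13]},
  ],
)

```text
clock: 12.0
position: [449.5, 105.0, 195.2]
ee_rot: [-0.001, 1.0, 0.0, 0.0]
contact_force: [0.4, 0.1, 0.5]
gripper_width: 85.4
grasp_force: 0.0
```

```bash
python3 w.py 4 rack_grip slide_rack lid_knob mat_top
python3 - <<'E'
from h import *
import pickle
P,d=pickle.load(open('w4.pkl','rb'));P1,e=pickle.load(open('w1.pkl','rb'))
Ps=[P,P1];u=[d['rack_grip'][0]['pixel'],e['rack_grip'][0]['pixel']]
D={}
for c in ['scene','top']:
    p,Q,_=shot(c);save(p,c+'2.png');D[c]=(Q,models.tip_of(p,'lid_knob')[:1],models.tip_of(p,'box_mouth')[:1])
    r=models.tip_of(p,'rack_grip')
    if r: Ps.append(Q);u.append(r[0]['pixel'])
X=tri(Ps,u);print('grip',X.round(1),[np.round(proj(A,X)-b,1) for A,b in zip(Ps,u)],atz(P,u[0],93).round(1))
for c in D: print(D[c][1:])
for i in (1,2):
    if D['top'][i] and D['scene'][i]: print(tri([D[c][0] for c in D],[D[c][i][0]['pixel'] for c in D]).round(1))
# red grip axis in wrist image
t=cv2.imread('pics/w4.png');h=cv2.cvtColor(t,cv2.COLOR_BGR2HSV);m=cv2.inRange(h,(0,150,80),(6,255,255))|cv2.inRange(h,(174,150,80),(180,255,255))
c=max(cv2.findContours(m,0,2)[0],key=cv2.contourArea);r=cv2.minAreaRect(c);B=cv2.boxPoints(r);print(r,[atz(P,b,97).round(1) for b in B])
E
```

```text
array([449.51089199, 104.97266971, 195.23423709]) [[-0.001, -0.958, -0.288, 73.599], [1.0, -0.001, -0.001, 0.946], [0.001, -0.288, 0.958, -140.743], [0.0, 0.0, 0.0, 1.0]]
rack_grip [{'pixel': [311.5, 291.0], 'score': 0.89}] [[{'rect': [284.3, 213.2, 338.6, 335.1], 'score': 0.93}]]
slide_rack [{'pixel': [312.3, 257.4], 'score': 0.67}] [[{'rect': [284.2, 219.9, 333.3, 338.4], 'score': 0.84}]]
lid_knob [{'pixel': [524.1, 265.0], 'score': 0.96}] [[{'rect': [404.1, 184.4, 629.4, 328.5], 'score': 0.64}]]
mat_top [] [[{'rect': [388.4, 164.2, 640.0, 336.2], 'score': 0.93}]]
grip [486.  105.7  93.1] [array([-1.6,  1.2]), array([ 1. , -1.6]), array([-0.4,  0. ])] [485.1 106.9  93. ]
([{'pixel': [293.1, 326.9], 'score': 0.93}], [{'pixel': [380.0, 196.5], 'score': 0.85}])
([{'pixel': [233.1, 280.0], 'score': 0.9}], [{'pixel': [421.9, 273.3], 'score': 0.91}])
[488.4 303.4  31.1]
[508.3 -81.   77.4]
((311.4556884765625, 294.5019836425781), (56.63298416137695, 17.07203483581543), 87.45519256591797) [array([464.5,  99.9,  97. ]), array([463.9, 112. ,  97. ]), array([508.7, 114.2,  97. ]), array([509.4, 101.5,  97. ])]
```

View pics/w4.png

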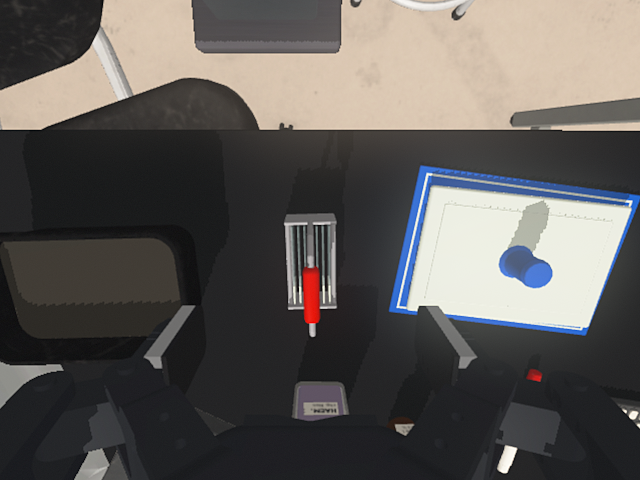

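The lid lies on the mat, knob at (488, 303), 31 mm high. The grip shows at (311,294) between the fingers, so it is at about (486.5, 106.5, 93) with yaw about +2.4°.

arm_command(
  rows=[
    {"grip": 1,"linear": [-37,2,0],"rot": [0,0,-0.04]},
    {"grip": 1,"linear": [-37,2,20],"rot": [0,0,-0.04]},
    {"grip": 1,"linear": [-37,2,70],"rot": [0,0,-0.04]},
    {"grip": 1,"linear": [-37,2,110],"rot": [0,0,-0.04]},
    {"grip": 1,"linear": [-37,2,121],"rot": [0,0,-0.04]},
    {"grip": 1,"linear": [-37,2,121],"rot": [0,0,-0.04]},
    {"grip": 1,"linear": [-37,2,121],"rot": [0,0,-0.04]},
  ],
)

```text
clock: 13.72
position: [487.1, 106.6, 75.9]
ee_rot: [-0.021, 1.0, 0.001, 0.002]
contact_force: [-0.5, -0.7, -0.4]
gripper_width: 85.5
grasp_force: 0.0
```

arm_command(
  rows=[
    {"grip": 0.6,"linear": [0,0,0],"rot": [0,0,0]},
    {"grip": 0.3,"linear": [0,0,0],"rot": [0,0,0]},
    {"grip": 0.1,"linear": [0,0,0],"rot": [0,0,0]},
    {"grip": 0,"linear": [0,0,0],"rot": [0,0,0]},
    {"grip": 0,"linear": [0,0,0],"rot": [0,0,0]},
    {"grip": 0,"linear": [0,0,0],"rot": [0,0,0]},
    {"grip": 0,"linear": [0,0,0],"rot": [0,0,0]},
    {"grip": 0,"linear": [0,0,0],"rot": [0,0,0]},
  ],
)

```text
clock: 14.72
position: [486.1, 106.0, 74.6]
ee_rot: [-0.02, 1.0, 0.0, 0.0]
contact_force: [-0.3, -1.3, 3.4]
gripper_width: 11.2
grasp_force: 59.5
```

arm_command(
  rows=[
    {"grip": 0,"linear": [0,0,-8],"rot": [0,0,0]},
    {"grip": 0,"linear": [0,0,-25],"rot": [0,0,0]},
    {"grip": 0,"linear": [0,0,-50],"rot": [0,0,0]},
    {"grip": 0,"linear": [0,0,-80],"rot": [0,0,0]},
    {"grip": 0,"linear": [0,0,-105],"rot": [0,0,0]},
    {"grip": 0,"linear": [0,0,-120],"rot": [0,0,0]},
    {"grip": 0,"linear": [0,0,-125],"rot": [0,0,0]},
    {"grip": 0,"linear": [0,0,-125],"rot": [0,0,0]},
  ],
)

```text
clock: 15.72
position: [485.4, 105.9, 198.7]
ee_rot: [-0.02, 1.0, -0.0, -0.001]
contact_force: [-0.3, 0.0, -2.5]
gripper_width: 11.0
grasp_force: 58.8
```

Run:
```python
from h import *
D={}
for c in ['top','scene']:
    p,P,s=shot(c);save(p,c+'3.png');D[c]=(P,{n:(models.tip_of(p,n) or [{}])[0] for n in ['box_mouth','rack_grip','slide_rack']})
for n in ['box_mouth','rack_grip','slide_rack']:
    a,b=[D[c][1][n] for c in D];print(n,a,b)
    if a and b: print(tri([D[c][0] for c in D],[a['pixel'],b['pixel']]).round(1))
    if n=='box_mouth':
        for c in D:
            if D[c][1][n]: print(c,atz(D[c][0],D[c][1][n]['pixel'],69).round(1))
s=arm.read_state();print(s['joints'].round(2),s['position'].round(1),s['contact_force'].round(1),s['grasp_force'])
```

```text
box_mouth {'pixel': [426.6, 275.4], 'score': 0.57} {}
top [506.1 -91.2  69. ]
rack_grip {} {'pixel': [349.1, 191.9], 'score': 0.55}
slide_rack {'pixel': [427.2, 274.9], 'score': 0.19} {'pixel': [345.4, 228.7], 'score': 0.8}
[549.3 -88.3 -37.7]
[ 0.54  0.2  -0.35 -0.   -1.03 -2.07] [485.7 105.9 198.9] [ 0.2 -0.3 -1.5] 58.778815269470215
```

View pics/scene3.png

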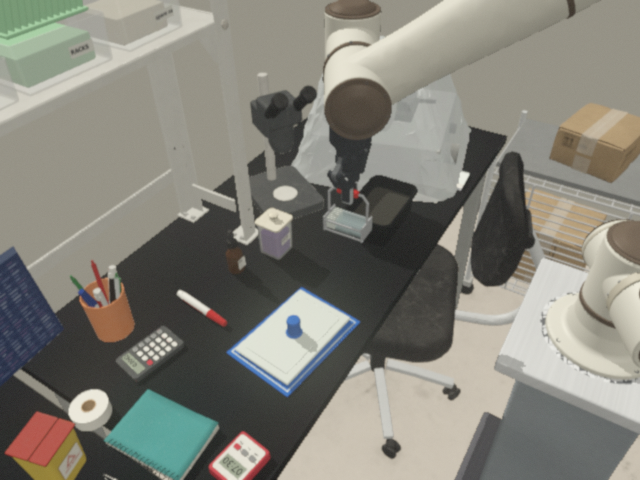

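The rack hangs upright and the box is open. j6 only allows turning the tool so its camera ends up on the −y side, towards the covered microscope, so I'll bound where the cover can be from its silhouettes.

Run:
```python
from h import *
import pickle
p,P,s=shot('top')
for u in [(450,165),(462,215),(470,245),(480,275),(490,310)]: print('top',[atz(P,u,z).round(0).tolist()[:2] for z in (0,150,220,300)])
for k,us in (('1',[(215,250),(240,300),(262,370)]),('2',[(155,165),(175,300),(235,370)])):
    Q=pickle.load(open(f'w{k}.pkl','rb'))[0]
    for u in us: print(k,[atz(Q,u,z).round(0).tolist()[:2] for z in (0,100,150,200)])
```

```text
top [[749.0, -151.0], [713.0, -120.0], [697.0, -106.0], [678.0, -89.0]]
top [[641.0, -177.0], [618.0, -143.0], [607.0, -127.0], [595.0, -109.0]]
top [[577.0, -194.0], [561.0, -158.0], [554.0, -142.0], [546.0, -122.0]]
top [[513.0, -215.0], [505.0, -177.0], [501.0, -159.0], [497.0, -138.0]]
top [[440.0, -236.0], [441.0, -195.0], [441.0, -176.0], [441.0, -154.0]]
1 [[456.0, -207.0], [424.0, -180.0], [408.0, -166.0], [392.0, -152.0]]
1 [[521.0, -181.0], [473.0, -160.0], [449.0, -149.0], [425.0, -139.0]]
1 [[622.0, -158.0], [548.0, -142.0], [512.0, -135.0], [475.0, -127.0]]
2 [[451.0, -212.0], [444.0, -170.0], [441.0, -149.0], [437.0, -127.0]]
2 [[569.0, -209.0], [521.0, -168.0], [498.0, -147.0], [474.0, -126.0]]
2 [[641.0, -160.0], [569.0, -136.0], [533.0, -123.0], [497.0, -111.0]]
```

Run:
```python
import cv2
a=cv2.imread('pics/top3.png')[60:360,340:640];cv2.imwrite('pics/crop.png',cv2.resize(a,(600,600),interpolation=cv2.INTER_CUBIC))
```

```text
(no output)
```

View pics/crop.png

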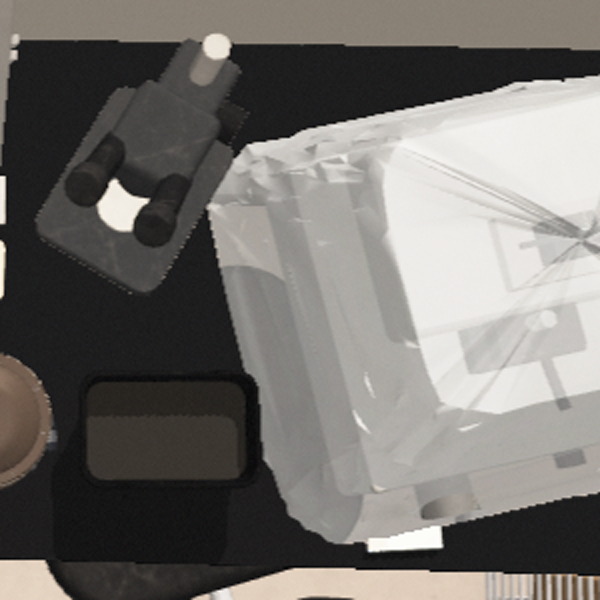

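The crop shows the empty box at (80–258, 377–488). The cover's base edge starts just right of it at (265,470), and its slope leans away from the box. The camera should clear it if I go a little towards +y. I'll carry the rack over and turn it.

arm_command(
  rows=[
    {"grip": 0,"linear": [-1,-10,0],"rot": [0,0,-0.12]},
    {"grip": 0,"linear": [-2,-28,0],"rot": [0,0,-0.28]},
    {"grip": 0,"linear": [-4,-48,0],"rot": [0,0,-0.44]},
    {"grip": 0,"linear": [-5,-70,0],"rot": [0,0,-0.6]},
    {"grip": 0,"linear": [-6,-92,0],"rot": [0,0,-0.76]},
    {"grip": 0,"linear": [-8,-115,0],"rot": [0,0,-0.92]},
    {"grip": 0,"linear": [-10,-138,0],"rot": [0,0,-1.08]},
    {"grip": 0,"linear": [-11,-160,0],"rot": [0,0,-1.24]},
    {"grip": 0,"linear": [-12,-178,0],"rot": [0,0,-1.4]},
    {"grip": 0,"linear": [-13,-188,0],"rot": [0,0,-1.54]},
  ],
)

```text
clock: 17.42
position: [506.5, -82.2, 199.2]
ee_rot: [0.712, -0.702, -0.0, 0.0]
contact_force: [0.5, 0.5, -2.7]
gripper_width: 10.9
grasp_force: 58.8
```

arm_command(
  rows=[
    {"grip": 0,"linear": [0,0,0],"rot": [0,0,0]},
    {"grip": 0,"linear": [0,0,0],"rot": [0,0,0]},
    {"grip": 0,"linear": [0,0,20],"rot": [0,0,0]},
    {"grip": 0,"linear": [0,0,30],"rot": [0,0,0]},
    {"grip": 0,"linear": [0,0,30],"rot": [0,0,0]},
  ],
)

```text
clock: 18.05
position: [506.0, -81.1, 168.6]
ee_rot: [0.711, -0.704, -0.001, 0.001]
contact_force: [0.7, 0.5, -2.5]
gripper_width: 10.8
grasp_force: 58.7
```

Run:
```python
from h import *
p,P,s=shot('wrist');save(p,'w5.png');print(s['position'].round(1),s['contact_force'].round(1),s['joints'].round(2))
np.save('P5.npy',P)
print(models.tip_of(p,'box_mouth')[:2],models.tip_of(p,'slide_rack')[:1],models.tip_of(p,'rack_grip')[:1])
r=models.tip_of(p,'box_mouth')
if r: print(atz(P,r[0]['pixel'],69))
for n,X in (('rimcorners',[[446,-178,69],[566,-178,69],[566,4,69],[446,4,69]]),):
    print([proj(P,np.array(x,float)).round(0) for x in X])
```

```text
[506.  -81.1 168.6] [ 0.7  0.5 -2.5] [ 0.16  0.25 -0.36  0.   -0.96 -0.15]
[{'pixel': [304.4, 237.0], 'score': 0.56}] [{'pixel': [307.1, 266.1], 'score': 0.84}] [{'pixel': [311.0, 337.8], 'score': 0.86}]
[509.48653944 -86.4730858   69.        ]
[array([407.,  96.]), array([214.,  95.]), array([230., 350.]), array([386., 351.])]
```

View pics/w5.png

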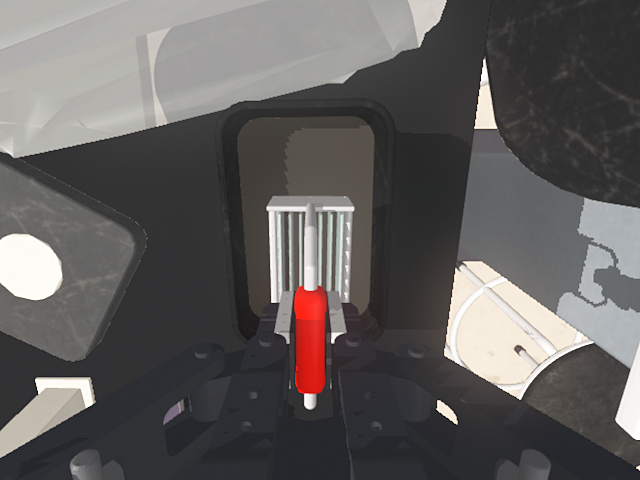

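The rack hangs squarely over the mouth: rim columns about 222–395, rack 268–354, aligned, with the camera clear of the cover. I'll lower it.

arm_command(
  rows=[
    {"grip": 0,"linear": [0,0,12],"rot": [0,0,0]},
    {"grip": 0,"linear": [0,0,28],"rot": [0,0,0]},
    {"grip": 0,"linear": [0,0,44],"rot": [0,0,0]},
    {"grip": 0,"linear": [0,0,58],"rot": [0,0,0]},
    {"grip": 0,"linear": [0,0,70],"rot": [0,0,0]},
    {"grip": 0,"linear": [0,0,78],"rot": [0,0,0]},
    {"grip": 0,"linear": [0,0,80],"rot": [0,0,0]},
    {"grip": 0,"linear": [0,0,80],"rot": [0,0,0]},
  ],
)

```text
clock: 19.3
position: [506.8, -81.3, 89.5]
ee_rot: [0.711, -0.704, 0.0, -0.0]
contact_force: [-0.5, 0.0, -2.6]
gripper_width: 11.3
grasp_force: 58.7
```

arm_command(
  rows=[
    {"grip": 0,"linear": [0,0,2],"rot": [0,0,0]},
    {"grip": 0,"linear": [0,0,4],"rot": [0,0,0]},
    {"grip": 0,"linear": [0,0,6],"rot": [0,0,0]},
    {"grip": 0,"linear": [0,0,6],"rot": [0,0,0]},
  ],
)

```text
clock: 19.8
position: [506.4, -81.3, 83.1]
ee_rot: [0.711, -0.704, -0.0, 0.0]
contact_force: [0.6, -0.5, -1.8]
gripper_width: 11.1
grasp_force: 58.7
```

arm_command(
  rows=[
    {"grip": 0,"linear": [0,0,1],"rot": [0,0,0]},
    {"grip": 0,"linear": [0,0,2],"rot": [0,0,0]},
    {"grip": 0,"linear": [0,0,3],"rot": [0,0,0]},
    {"grip": 0,"linear": [0,0,3],"rot": [0,0,0]},
  ],
)

```text
clock: 20.3
position: [506.5, -81.3, 80.2]
ee_rot: [0.711, -0.704, -0.0, 0.0]
contact_force: [-0.6, 0.3, -1.8]
gripper_width: 11.3
grasp_force: 58.7
```

arm_command(
  rows=[
    {"grip": 0,"linear": [0,0,1],"rot": [0,0,0]},
    {"grip": 0,"linear": [0,0,2],"rot": [0,0,0]},
    {"grip": 0,"linear": [0,0,2],"rot": [0,0,0]},
  ],
)

```text
clock: 20.68
position: [506.8, -81.8, 79.5]
ee_rot: [0.711, -0.703, 0.001, 0.0]
contact_force: [-2.0, -2.6, 5.6]
gripper_width: 11.1
grasp_force: 59.9
```

arm_command(
  rows=[
    {"grip": 0.2,"linear": [0,0,-1],"rot": [0,0,0]},
    {"grip": 0.4,"linear": [0,0,-1],"rot": [0,0,0]},
    {"grip": 0.7,"linear": [0,0,-1],"rot": [0,0,0]},
    {"grip": 0.7,"linear": [0,0,-1],"rot": [0,0,0]},
    {"grip": 0.7,"linear": [0,0,-20],"rot": [0,0,0]},
    {"grip": 0.7,"linear": [0,0,-60],"rot": [0,0,0]},
    {"grip": 0.7,"linear": [0,0,-110],"rot": [0,0,0]},
    {"grip": 0.7,"linear": [0,0,-150],"rot": [0,0,0]},
    {"grip": 0.7,"linear": [0,0,-150],"rot": [0,0,0]},
    {"grip": 0.7,"linear": [0,0,-150],"rot": [0,0,0]},
  ],
)

```text
clock: 21.92
position: [505.9, -81.2, 227.5]
ee_rot: [0.711, -0.704, -0.001, 0.0]
contact_force: [0.4, 0.5, -0.8]
gripper_width: 59.5
grasp_force: 0.0
```

Run:
```python
from h import *
p,P,s=shot('wrist');save(p,'w6.png')
D=[];u=[]
for c in ['wrist','scene','top']:
    p,P,s=shot(c);r=models.tip_of(p,'rack_grip')[:1]; print(c,r, models.tip_of(p,'lid_knob')[:1])
    if r: D.append(P);u.append(r[0]['pixel'])
if len(D)>1: print(tri(D,u).round(1))
print(s['position'].round(1),s['contact_force'].round(1),s['gripper_width'])
```

```text
wrist [{'pixel': [312.7, 233.8], 'score': 0.62}] []
scene [{'pixel': [382.3, 190.8], 'score': 0.51}] [{'pixel': [293.3, 326.9], 'score': 0.7}]
top [] [{'pixel': [235.9, 280.5], 'score': 0.93}]
[502.3 -80.6  95.6]
[506.3 -81.4 227.6] [ 1.6 -0.5  0.6] 60.22507606107702
```

View pics/w6.png

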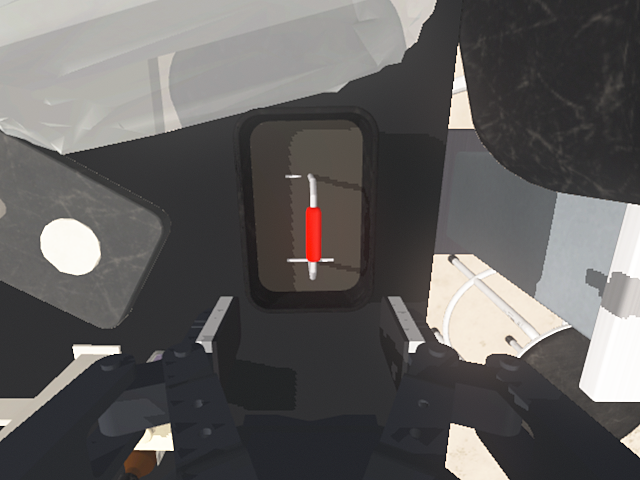

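The rack stands upright in the middle of the box: grip at (313,234), handle wires vertical, with its slides below what looks like liquid. The lid is still on the mat and the gripper is clear.

```bash
python3 -c "
from bench import job; print(job.job_done())"
```

```text
the job is handed in; nothing more can be done
None
```

I've handed in the job: the lid lies knob up in the middle of the drip mat, the rack stands upright inside the open box, and I kept the arm clear of the jar; the hand-in call returned no verdict.

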